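Right the tube block and seat it in the bench mixer

TASK

The hexagonal tube block has toppled over beside the bench mixer. Stand it upright on the bench and let go of it, then take it by its handle, set it in the mixer's hexagonal cup and work it round in small steps while pressing down until it drops fully home, and let go. Finally press the green start button fully down and release it; do not press it before the block is home, and leave the bottle, the tip box and the tube rack where they stand.

Things in the scene. Friction and masses are not known exactly. Their poses are not given: they have to be found in the camera images.
- block: Tube block, 121 mm tall, 0.22-0.42 kg: hexagonal aluminium foot (60 mm across flats, 45 mm tall, most of the weight) with a round blue handle (26 mm thick, 45 to 121 mm above the underside). Origin: centre of the underside; z along the handle, away from the foot; x normal to a pair of flats. It starts lying on a flat, handle level, 30 mm up, pointing roughly at the robot
- block_top (a point): Centre of the free end of the block's handle, 121 mm from its underside. The block's centre of mass lies about 26 mm from its underside: standing on the bench, it rocks upright by itself once it leans less than about 45 degrees
- mixer: White bench mixer, fixed, 260 mm (x) by 160 mm (y), its flat top 60 mm above the bench. Origin: centre of its underside; its x runs from the button end (near the robot) to the cup end. The cup is centred 60 mm along +x, the button 90 mm along -x
- well (a point): Centre of the inner floor of the steel hexagonal cup on the mixer, 65 mm above the bench; axes as the mixer's. The recess is 64 mm across flats (2 mm play each side) and 30 mm deep. The cup is rigid and does not turn; its angle about the vertical varies from run to run and is not reported here: find it by turning the block under pressure, or by looking
- rim (a point): Centre of the cup's mouth, level with its rim, 95 mm above the bench; 2 mm chamfer inside; outside a hexagon 92 mm across flats, parallel to the recess. The angle recurs every 60 degrees; a centred block enters within about 7 degrees of it, and near that limit can stick part-way until turned a little further. Home, it stands on the floor, 15 mm of its foot above the rim
- start (a joint): Green push button on the mixer's top, pressed downwards: 0 at rest, 0.006 m fully down, springs back; fully down takes about 5 N
- start_top (a point): Centre of the top face of the green button, 32 mm in diameter, about 150 mm from the cup's centre
- bottle: Bystander: amber glass bottle with a blue cap, 68 mm in diameter, 150 mm tall, standing; origin at the centre of its underside
- tipbox: Bystander: cream tip box with a yellow top, 75 by 110 by 59 mm; origin at the centre of its underside
- rack: Bystander: blue tube rack, 70 by 180 by 40 mm, with small tubes up to 56 mm; origin at the centre of its underside

How it is judged:
On the way, in this order (a step that is already met when the one before it is completed fails the run):
1. the block stands upright on the bench, let go and at rest (angle between block's own z axis and vertical below 0.08 rad and height (world z) of block below 0.006 m and contact force between block and the arm below 0.1 N and contact force between block and the fingers below 0.1 N and linear speed of block below 0.02 m/s), for 0.2 s.
2. the block is fully home in the cup and let go (z of block in the frame of well below 0.004 m and horizontal distance between block and well below 0.005 m and angle between block's own z axis and vertical below 0.08 rad and contact force between block and the fingers below 0.1 N and linear speed of block below 0.02 m/s), for 0.2 s.
3. the start button is pressed fully down (value of joint start above 0.0045 m), for 0.05 s.
At the end, for the whole second after the job is handed in: The block stands upright (within 0.08 rad) and at rest in the mixer's cup, its underside within 4 mm of the cup's floor and 5 mm of its centre, the start button has been pressed at least 4.5 mm and is up again (under 2 mm), and the bystanders were left in place (z of block in the frame of well below 0.004 m and horizontal distance between block and well below 0.005 m and angle between block's own z axis and vertical below 0.08 rad and linear speed of block below 0.02 m/s and value of joint start below 0.002 m); the robot touches nothing.
It fails at once if the start button is pressed while the block is not home (value of joint start above 0.0045 m and z of block in the frame of well above 0.006 m).
It fails at once if a bystander is moved more than 25 mm or tipped over (distance of any of bottle, tipbox, rack from where it was at the start of the episode above 0.025 m or angle between bottle's own z axis and vertical above 0.4 rad).
It also fails if it takes over 64 s, if anything falls off the work surface, if the arm or the gripper's body presses on something with over 40 N, if the wrist force passes 120 N, or if a joint passes its speed limit or range.

ROBOT

A 7-joint arm with a two-finger parallel gripper is mounted at the origin on the work surface. World frame = base frame: x ahead of the robot, y to its left, z up, the work surface at z = 0. Lengths are in m, angles in rad, forces in N, time in s.
With the tool pointing down it reaches from about 0.425 to 0.825 m from the base axis. Payload 3.6 kg.
Tool frame: the origin (TCP) lies at the very end of the fingers, on their centre line; the grasp point (between the pads) lies 19 mm behind it; z points along the fingers, y is the line along which they close (so a half turn about z gives the same grasp; the last joint's range is limited). The gripper opens to 93 mm and grips with 3 to 60 N. Pads are 15 mm wide; open, the fingers measure 128 mm over their backs; the gripper's body (75 mm by 188 mm) begins 65 mm behind the grasp point.
Start: joints at [-1.264, 0.615, -0.013, 1.423, 0.008, 1.103, -0.04], TCP at [0.213, 0.614, 0.219] pointing down, gripper open.
Joint ranges: [-3.12, 3.12], [-0.3, 2.06], [-1.34, 1.32], [0.26, 2.42], [-1.36, 4.5], [0.01, 1.98], [-2.84, 2.84]. Speed limits (rad/s): [2.79, 2.79, 3.14, 3.14, 3.14, 3.14, 3.14].

INTERFACE

Orientations are given as [roll, pitch, yaw] about the fixed x, y, z axes, in that order (R = Rz(yaw) Ry(pitch) Rx(roll)).
In Python, from plant import arm, eyes gives the robot as it stands.
- The arm moves only by the tool servo_tool, never from a script. Its argument "commands" is a list of rows, each a list of 7 numbers: the shift along the tool's x, y, z in cm, then the turn, a rotation vector about the tool's x, y, z in rad, then the finger opening in cm, from 0 to 9.3. In form: [[x, y, z, ax, ay, az, jaw], ...]. A call has 1 to 12 rows; each row is the pose to reach, as a shift and turn from the pose commanded when the call began, along the tool's axes at that moment; what a row does not reach only later rows make up. A row lasts 1/12 s, in which the tool goes at most 41.7 mm and 7.16 degrees, less where a joint would pass 70% of its speed; a pose out of reach is approached as far as the arm can. A call with a gripper value outside its range is refused whole. The fingers move at their own pace and stop on an object; "newtons" is the grip in N (left out, the last holds). Time passes only in rows, so rows that repeat a pose let the fingers close. It gives the time, the measured TCP pose, the force, the opening and the grip force at its end, in the units of the state.
- arm.get_state(): the state, without advancing time (a new reading comes with each control period).
- eyes.capture(name): name is "side" or "top"; returns the picture (400x640x3 uint8, blue, green, red); there is no depth.
- eyes.get_calibration(name): a dict with "camera_matrix" (3x3 intrinsics, pixels), "R" (3x3) and "t" (3): a world point X has camera coordinates R X + t. Camera axes: x right, y down, z forward; pixel columns grow to the right and rows downward; lengths in m; the calibration is good to about 2 mm. A picture is of the moment at which its call begins. get_calibration takes no time and is no camera call.
- arm.job_done(): hands the job in; it is judged then, once.
The state is a dict: "time_s": time; "q": joint angles; "dq": joint speeds; "joint_efforts": joint torques, N m; "ee_pos": TCP position; "eef_rot": TCP orientation; "contact_force": force on the tool from outside, world axes, zero at the start; "moment": the same for the moment, N m; "grip_width": finger opening in m; "grip_force": force on a finger pad.
Only numpy, scipy, OpenCV 4.12 (cv2) and the standard library are available. Lean on these libraries where they do the work, as an engineer would, in place of code of your own. Each camera call takes 0.05 s, during which the arm holds its last target. There are 200 camera calls.

## Working session

There is one attempt and no reset: what is moved stays moved. The work goes in short steps, Python scripts to look and compute and a tool call to move; the robot and the scene stay as the last step left them, time stands still between calls to the robot, and variables do not carry over. Pictures are saved under pics/ and viewed, at most 10 in all, crops included, and the job is handed in when it is done.

Besides the shell and the picture viewer there is one more tool, called after "Call:" as name([rows], argument=value, ...), one row to a line, values as JSON. servo_tool: Moves the arm, as the interface text tells. Its arguments: {"type":"object","properties":{"commands":{"type":"array"},"newtons":{"type":"number"}},"required":["commands"]}

```bash
mkdir -p pics; python3 - <<'E'
from plant import arm, eyes
import cv2,numpy as np
s=arm.get_state();print({k:np.round(v,3) for k,v in s.items()})
for n in("side","top"):
    im=eyes.capture(n);cv2.imwrite(f"pics/{n}0.png",im)
    c=eyes.get_calibration(n);print(n,np.round(c["camera_matrix"],1).tolist(),np.round(c["R"],3).tolist(),np.round(c["t"],3).tolist())
E
```

```text
{'time_s': np.float64(0.0), 'q': array([-1.264,  0.616, -0.013,  1.425,  0.008,  1.103, -0.04 ]), 'dq': array([ 0.001,  0.001, -0.   , -0.001,  0.001,  0.001,  0.001]), 'joint_efforts': array([-0.0000e+00, -4.5894e+01,  2.0900e-01, -1.6574e+01, -6.1000e-02,
        2.0000e-02,  0.0000e+00]), 'ee_pos': array([0.213, 0.613, 0.217]), 'eef_rot': array([-3.139,  0.   ,  2.808]), 'contact_force': array([ 0.511, -0.141, -0.086]), 'moment': array([0.032, 0.039, 0.048]), 'grip_force': np.float64(0.0), 'grip_width': np.float64(0.093)}
side [[394.7, 0.0, 319.2], [0.0, 394.7, 195.1], [0.0, 0.0, 1.0]] [[0.977, -0.213, 0.019], [-0.131, -0.669, -0.732], [0.168, 0.713, -0.681]] [-0.591, 0.154, 0.924]
top [[369.8, 0.0, 322.2], [0.0, 369.8, 204.5], [0.0, 0.0, 1.0]] [[-0.019, -1.0, -0.002], [-0.995, 0.019, -0.099], [0.099, -0.0, -0.995]] [0.005, 0.587, 1.235]
```

View pics/side0.png

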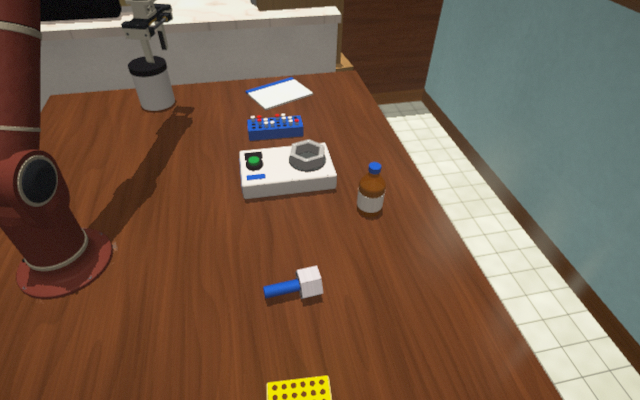

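View pics/top0.png

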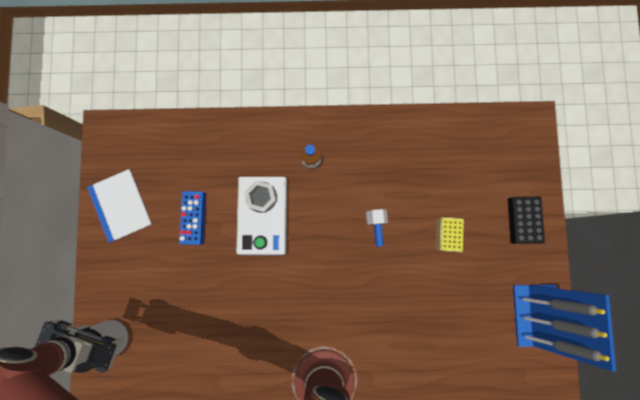

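The side view shows the handle's free end at about (265,292), the foot at (310,283), the cup at (308,155) and the button at (254,162). In the top view the handle end is at (379,245), the foot at (377,216), the cup at (261,196) and the button at (260,242).

```bash
cat > h.py <<'E'
from plant import arm, eyes
import cv2,numpy as np
C={n:eyes.get_calibration(n) for n in("side","top")}
def P(n):
    c=C[n];return np.asarray(c["camera_matrix"])@np.c_[np.asarray(c["R"]),np.asarray(c["t"]).ravel()]
def tri(a,b):
    X=cv2.triangulatePoints(P("side"),P("top"),np.float64(a).reshape(2,1),np.float64(b).reshape(2,1));return (X[:3]/X[3]).ravel()
def ray(n,p,z):
    M=P(n);H=np.c_[M[:,0],M[:,1],M[:,2]*z+M[:,3]];X=np.linalg.solve(H,[p[0],p[1],1]);return np.r_[X[:2]/X[2],z]
def blob(im,lo,hi,roi):
    h=cv2.cvtColor(im,cv2.COLOR_BGR2HSV);m=cv2.inRange(h,lo,hi);k=np.zeros_like(m);x0,y0,x1,y1=roi;k[y0:y1,x0:x1]=m[y0:y1,x0:x1]
    c,_=cv2.findContours(k,cv2.RETR_EXTERNAL,cv2.CHAIN_APPROX_NONE)
    return max(c,key=cv2.contourArea)
def cen(c):
    m=cv2.moments(c);return np.array([m["m10"]/m["m00"],m["m01"]/m["m00"]])
E
cat > m1.py <<'E'
from h import *
im={n:cv2.imread(f"pics/{n}0.png") for n in C}
B=((100,120,60),(130,255,255));W=((0,0,140),(180,70,255));G=((45,100,40),(85,255,255))
R={"side":((250,255,340,320),(240,145,275,175)),"top":((360,200,400,255),(245,230,275,255))}
out={}
for n in C:
    h=blob(im[n],*B,R[n][0]);f=blob(im[n],*W,R[n][0]);g=blob(im[n],*G,R[n][1])
    r=cv2.minAreaRect(h);b=cv2.boxPoints(r)
    # axis ends: midpoints of short sides
    e=[np.linalg.norm(b[i]-b[(i+1)%4]) for i in range(4)];i=int(np.argmin(e[:2]));m1=(b[i]+b[i+1])/2;m2=(b[(i+2)%4]+b[(i+3)%4])/2
    fc=cen(f);
    if np.linalg.norm(m1-fc)<np.linalg.norm(m2-fc):m1,m2=m2,m1
    out[n]=(m1,m2,cen(h),fc,cen(g));print(n,np.round(out[n],1).tolist(),r,cv2.boundingRect(f))
for k,l in enumerate(("tip","junction","handle c","foot c","button")):print(l,np.round(tri(out["side"][k],out["top"][k]),4))
for k,z in((0,.03),(1,.03),(2,.036),(3,.045),(4,.07)):print(np.round(ray("top",out["top"][k],z),4),np.round(ray("side",out["side"][k],z),4))
a=cv2.resize(im["top"][170:262,230:295],None,fx=6,fy=6,interpolation=cv2.INTER_CUBIC);b=cv2.resize(im["side"][135:190,235:345],None,fx=6,fy=6,interpolation=cv2.INTER_CUBIC)
b=cv2.resize(b,(400,200));a=a[:400]
cv2.imwrite("pics/cup.png",np.hstack([a,np.vstack([b,np.zeros((200,400,3),np.uint8)])]))
E
python3 m1.py
```

```text
side [[263.9, 291.9], [299.0, 284.1], [281.4, 287.9], [310.0, 280.9], [253.4, 160.1]] ((281.4352722167969, 287.95880126953125), (11.605777740478516, 36.01044845581055), 77.47119140625) (297, 265, 26, 33)
top [[379.3, 245.2], [377.1, 224.0], [378.3, 234.8], [376.7, 216.2], [259.4, 242.0]] ((378.2079162597656, 234.57920837402344), (21.293794631958008, 6.865756988525391), 84.2894058227539) (367, 209, 21, 16)
tip [ 0.4428 -0.196   0.0296]
junction [ 0.5171 -0.1914  0.0295]
handle c [ 0.4793 -0.194   0.0302]
foot c [ 0.5425 -0.1903  0.0326]
button [0.4617 0.2008 0.0769]
[ 0.4447 -0.196   0.03  ] [ 0.4411 -0.1962  0.03  ]
[ 0.5164 -0.1913  0.03  ] [ 0.5176 -0.1918  0.03  ]
[ 0.4796 -0.1931  0.036 ] [ 0.4786 -0.1978  0.036 ]
[ 0.542  -0.1885  0.045 ] [ 0.5405 -0.1987  0.045 ]
[0.4629 0.2019 0.07  ] [0.4608 0.2098 0.07  ]
```

View pics/cup.png

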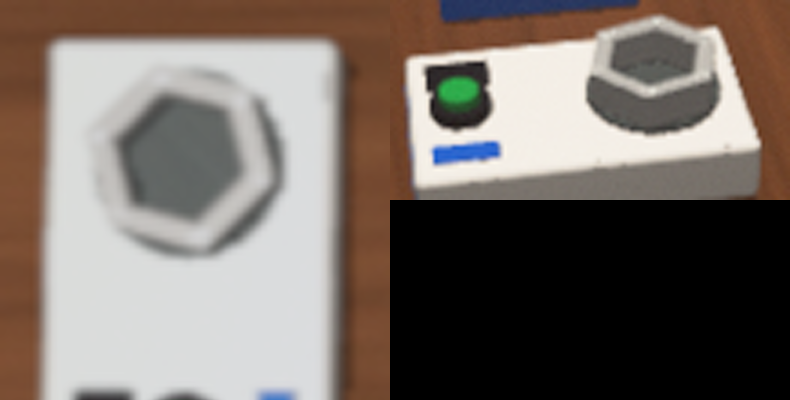

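The crop shows the cup mouth as a dark hexagon centred near (180,158) in the 6x top crop, i.e. top pixel (260,196). The side crop shows the rim centred near (655,55). Next I'll measure the mouth's centre and angle.

```bash
cat > m2.py <<'E'
from h import *
def hexa(n,roi,thr,z=.095,S=6):
    im=cv2.imread(f"pics/{n}0.png");x0,y0,x1,y1=roi
    g=cv2.cvtColor(cv2.resize(im[y0:y1,x0:x1],None,fx=S,fy=S,interpolation=cv2.INTER_CUBIC),cv2.COLOR_BGR2GRAY)
    c,hi=cv2.findContours((g<thr).astype(np.uint8),cv2.RETR_LIST,cv2.CHAIN_APPROX_NONE)
    c=[k for k in c if cv2.pointPolygonTest(k,((g.shape[1]-1)/2,(g.shape[0]-1)/2),False)>0 and cv2.contourArea(k)<.9*g.size]
    c=max(c,key=cv2.contourArea)
    p=(c[:,0]+.5)/S-.5+[x0,y0]
    w=np.float32([ray(n,q,z)[:2] for q in p])
    ctr=cen((w*1e4).astype(np.int32).reshape(-1,1,2))/1e4
    # resample by angle
    d=w-ctr;a=np.arctan2(d[:,1],d[:,0]);r=np.hypot(*d.T);o=np.argsort(a);A=np.linspace(-np.pi,np.pi,720,endpoint=False);r=np.interp(A,a[o],r[o],period=2*np.pi)
    f=(r*np.exp(-6j*A)).mean();vert=np.degrees(-np.angle(f)/6) # r max at vert
    pc=cv2.moments(c);pc=(np.array([pc["m10"],pc["m01"]])/pc["m00"]+.5)/S-.5+[x0,y0]
    area=.5*(r**2).sum()*2*np.pi/720
    print(n,thr,"c",ctr.round(4),"px",pc.round(1),"vertex deg mod60",round(vert,1),"flat normal",round(vert+30,1),"af",round(np.sqrt(area/.866),4),"amp",abs(f).round(5));return pc
for t in(130,145,160): a=hexa("top",(242,178,280,214),t)
for t in(130,145,160):
    b=hexa("side",(286,137,330,173),t);print(tri(b,a).round(4))
m=blob(cv2.imread("pics/top0.png"),(0,0,170),(180,60,255),(225,165,300,262));r=cv2.minAreaRect(m);print(r,[ray("top",p,.06)[:2].round(4).tolist() for p in cv2.boxPoints(r)])
E
python3 m2.py
```

```text
top 130 c [0.613  0.1978] px [259.3 195.6] vertex deg mod60 14.7 flat normal 44.7 af 0.0613 amp 0.00089
top 145 c [0.6129 0.1977] px [259.3 195.6] vertex deg mod60 14.7 flat normal 44.7 af 0.0634 amp 0.00091
top 160 c [0.6129 0.1976] px [259.3 195.6] vertex deg mod60 14.6 flat normal 44.6 af 0.0656 amp 0.00092
side 130 c [0.6102 0.1944] px [306.9 150.2] vertex deg mod60 14.4 flat normal 44.4 af 0.0621 amp 0.00091
[0.612  0.1984 0.0916]
side 145 c [0.6102 0.1946] px [307.  150.2] vertex deg mod60 14.2 flat normal 44.2 af 0.0641 amp 0.00093
[0.612  0.1983 0.0917]
side 160 c [0.6103 0.1948] px [307.  150.2] vertex deg mod60 14.3 flat normal 44.3 af 0.0661 amp 0.00093
[0.612  0.1983 0.0918]
((261.0, 215.0), (76.0, 48.0), 90.0) [[0.6818, 0.2786], [0.6787, 0.1173], [0.4254, 0.1196], [0.4284, 0.2776]]
```

Call:
servo_tool([
  [0, 0, 0, 0, 0, 0, 9.3],
], newtons=10)

```text
time_s: 0.18
ee_pos: [0.2128, 0.6136, 0.2179]
eef_rot: [-3.14, 0.0, 2.808]
contact_force: [-0.0, -0.9, 0.9]
grip_width: 0.0926
grip_force: 0.0
```

Call:
servo_tool([
  [-37.1, -25.7, 0, 0, 0, -0.394, 6],
  [-37.1, -25.7, 0, 0, 0, -0.394, 6],
  [-37.1, -25.7, 0, 0, 0, -0.394, 6],
  [-37.1, -25.7, 0, 0, 0, -0.394, 6],
  [-37.1, -25.7, 0, 0, 0, -0.394, 6],
  [-37.1, -25.7, 0, 0, 0, -0.394, 6],
  [-37.1, -25.7, 0, 0, 0, -0.394, 6],
  [-37.1, -25.7, 0, 0, 0, -0.394, 6],
  [-37.1, -25.7, 0, 0, 0, -0.394, 6],
  [-37.1, -25.7, 0, 0, 0, -0.394, 6],
  [-37.1, -25.7, 0, 0, 0, -0.394, 6],
  [-37.1, -25.7, 0, 0, 0, -0.394, 6],
])

```text
time_s: 1.18
ee_pos: [0.4848, 0.2401, 0.2185]
eef_rot: [-3.135, 0.003, -3.096]
contact_force: [0.5, -0.1, -1.1]
grip_width: 0.0599
grip_force: 0.0
```

Call:
servo_tool([
  [4.3, -44.4, 0, 0, 0, 0, 6],
  [4.3, -44.4, 0, 0, 0, 0, 6],
  [4.3, -44.4, 0, 0, 0, 0, 6],
  [4.3, -44.4, 0, 0, 0, 0, 6],
  [4.3, -44.4, 0, 0, 0, 0, 6],
  [4.3, -44.4, 0, 0, 0, 0, 6],
  [4.3, -44.4, 0, 0, 0, 0, 6],
  [4.3, -44.4, 6, 0, 0, 0, 6],
  [4.3, -44.4, 10, 0, 0, 0, 6],
  [4.3, -44.4, 10, 0, 0, 0, 6],
  [4.3, -44.4, 10, 0, 0, 0, 6],
  [4.3, -44.4, 10, 0, 0, 0, 6],
])

```text
time_s: 2.18
ee_pos: [0.4606, -0.2007, 0.116]
eef_rot: [-3.14, -0.004, -3.087]
contact_force: [0.1, 0.6, 0.0]
grip_width: 0.0602
grip_force: 0.0
```

Call:
servo_tool([
  [0, 0, 2, 0, 0, 0, 6],
  [0, 0, 2, 0, 0, 0, 6],
])

```text
time_s: 2.35
ee_pos: [0.4605, -0.1964, 0.0956]
eef_rot: [3.139, -0.006, -3.084]
contact_force: [-0.3, 0.3, 0.2]
grip_width: 0.06
grip_force: 0.0
```

Call:
servo_tool([
  [-0.2, 0, 4, 0, 0, 0, 6],
  [-0.2, 0, 7, 0, 0, 0, 6],
  [-0.2, 0, 8.2, 0, 0, 0, 6],
  [-0.2, 0, 8.2, 0, 0, 0, 6],
  [-0.2, 0, 8.2, 0, 0, 0, 2],
  [-0.2, 0, 8.2, 0, 0, 0, 2],
  [-0.2, 0, 8.2, 0, 0, 0, 2],
  [-0.2, 0, 8.2, 0, 0, 0, 2],
  [-0.2, 0, 8.2, 0, 0, 0, 2],
  [-0.2, 0, 8.2, 0, 0, 0, 2],
  [-0.2, 0, 8.2, 0, 0, 0, 2],
], newtons=8)

```text
time_s: 3.27
ee_pos: [0.4653, -0.1959, 0.0171]
eef_rot: [-3.141, 0.001, -3.081]
contact_force: [0.8, 0.8, 0.7]
grip_width: 0.0259
grip_force: 8.0
```

Call:
servo_tool([
  [-0.4, 0, -0.85, 0, 0, 0, 2],
  [-0.8, 0, -1.65, 0, 0, 0, 2],
  [-1.3, 0, -2.4, 0, 0, 0, 2],
  [-1.8, 0, -3.15, 0, 0, 0, 2],
  [-2.5, 0, -3.85, 0, 0, 0, 2],
  [-3.1, 0, -4.5, 0, 0, 0, 2],
  [-3.9, 0, -5.0, 0, 0, 0, 2],
  [-4.6, 0, -5.5, 0, 0, 0, 2],
  [-5.4, 0, -5.9, 0, 0, 0, 2],
  [-6.3, 0, -6.3, 0, 0, 0, 2],
  [-6.3, 0, -6.3, 0, 0, 0, 2],
])

```text
time_s: 4.18
ee_pos: [0.5312, -0.1917, 0.0808]
eef_rot: [-3.141, 0.005, -3.08]
contact_force: [-0.6, 1.0, 2.7]
grip_width: 0.026
grip_force: 8.0
```

```bash
python3 - <<'E'
from h import *
a=eyes.capture("side")[190:340,210:410];b=eyes.capture("top")[160:280,310:470]
cv2.imwrite("pics/s2.png",np.hstack([cv2.resize(a,(400,300)),cv2.resize(b,(400,300))]))
E
```

```text
(no output)
```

View pics/s2.png

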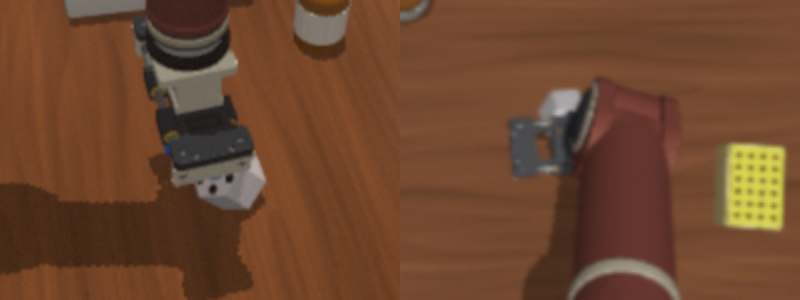

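The image shows the block leaning in the fingers, its foot's edge still on the bench (foot near (230,180) in the left half). The pivoting works, so I'll continue the arc.

Call:
servo_tool([
  [-0.9, 0, -0.3, 0, 0, 0, 2],
  [-1.8, 0, -0.5, 0, 0, 0, 2],
  [-2.7, 0, -0.6, 0, 0, 0, 2],
  [-3.6, 0, -0.6, 0, 0, 0, 2],
  [-4.5, 0, -0.6, 0, 0, 0, 2],
  [-5.4, 0, -0.5, 0, 0, 0, 2],
  [-6.3, 0, -0.3, 0, 0, 0, 2],
  [-7.1, 0, 0, 0, 0, 0, 2],
  [-7.1, 0, 0, 0, 0, 0, 2],
  [-7.1, 0, 0, 0, 0, 0, 2],
])

```text
time_s: 5.12
ee_pos: [0.6, -0.1878, 0.0793]
eef_rot: [-3.141, 0.001, -3.081]
contact_force: [0.3, 0.6, 1.3]
grip_width: 0.0257
grip_force: 8.0
```

```bash
python3 - <<'E'
from h import *
a=eyes.capture("side")[190:340,210:410];b=eyes.capture("top")[160:280,310:470]
cv2.imwrite("pics/s3.png",np.hstack([cv2.resize(a,(400,300)),cv2.resize(b,(400,300))]))
E
```

```text
(no output)
```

View pics/s3.png

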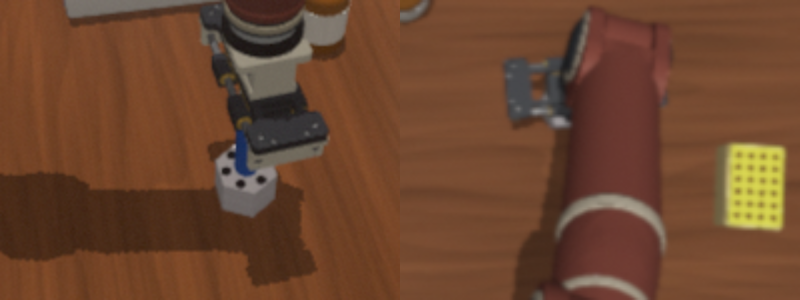

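The block stands upright in the fingers, foot near (247,185) in the left half. I'll release and check.

Call:
servo_tool([
  [0, 0, 0, 0, 0, 0, 5],
  [0, 0, 0, 0, 0, 0, 6],
  [0, 0, 0, 0, 0, 0, 6],
  [0, 0, 0, 0, 0, 0, 6],
  [0, 0, 0, 0, 0, 0, 6],
  [0, 0, 0, 0, 0, 0, 6],
  [0, 0, -3, 0, 0, 0, 6],
  [0, 0, -7, 0, 0, 0, 6],
  [0, 0, -9, 0, 0, 0, 6],
  [0, 0, -9, 0, 0, 0, 6],
])

```text
time_s: 6.05
ee_pos: [0.6022, -0.189, 0.1755]
eef_rot: [-3.138, 0.011, -3.081]
contact_force: [-0.0, -0.3, -0.2]
grip_width: 0.0601
grip_force: 0.0
```

```bash
cat > m3.py <<'E'
from h import *
a0=eyes.capture("side");cv2.imwrite("pics/side4.png",a0);cv2.imwrite("pics/top4.png",eyes.capture("top"))
a=a0[190:340,250:410];cv2.imwrite("pics/s4.png",cv2.resize(a,(640,600)))
E
python3 m3.py
```

```text
(no output)
```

View pics/s4.png

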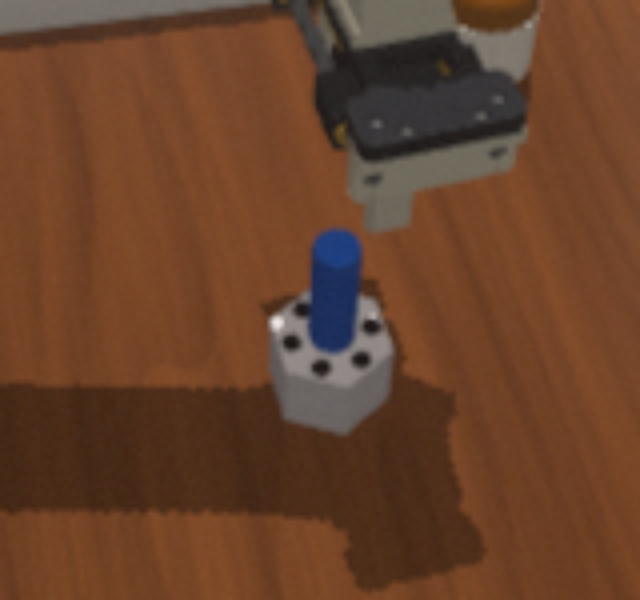

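The block stands free: handle top at about (336,245) in the 4x crop, foot bottom corners at about (284,416), (343,433) and (390,394). I'll compute its position and yaw.

```bash
python3 - <<'E'
from h import *
f=lambda u,v:((u+.5)/4-.5+250,(v+.5)/4-.5+190)
print("top",ray("side",f(336,245),.121).round(4),"base",ray("side",f(334,338),.045).round(4))
q=[f(284,416),f(343,433),f(390,394)];X=[ray("side",p,0) for p in q]
for x in X:print(x.round(4))
for a,b in zip(X,X[1:]):d=b-a;print(np.linalg.norm(d[:2]).round(4),(np.degrees(np.arctan2(d[1],d[0]))-90)%60)
q=[f(271,346),f(335,384),f(393,346)];X=[ray("side",p,.045) for p in q]
for a,b in zip(X,X[1:]):d=b-a;print(a.round(4),np.linalg.norm(d[:2]).round(4),(np.degrees(np.arctan2(d[1],d[0]))-90)%60)
m=blob(cv2.imread("pics/side4.png"),(100,120,40),(130,255,255),(315,240,350,290))
p=cen(m);print(cv2.boundingRect(m),p,ray("side",p,.085).round(4))
E
```

```text
top [ 0.5914 -0.1886  0.121 ] base [ 0.593  -0.1916  0.045 ]
[ 0.5631 -0.2056  0.    ]
[ 0.5925 -0.2227  0.    ]
[ 0.6243 -0.2036  0.    ]
0.0339 59.90291072109753
0.0371 0.8373479998922022
[ 0.5584 -0.1899  0.045 ] 0.0414 42.77383059139032
[ 0.5865 -0.2203  0.045 ] 0.0404 55.255286597370116
(327, 248, 13, 30) [333.00242866 262.02064359] [ 0.5915 -0.1893  0.085 ]
```

Call:
servo_tool([
  [0.9, 0, 0, 0, 0, 0, 6],
  [0.9, 0, 0, 0, 0, 0, 6],
  [0.9, 0, 4, 0, 0, 0, 6],
  [0.9, 0, 8, 0, 0, 0, 6],
  [0.9, 0, 9.5, 0, 0, 0, 6],
  [0.9, 0, 9.5, 0, 0, 0, 6],
  [0.9, 0, 9.5, 0, 0, 0, 6],
])

```text
time_s: 6.73
ee_pos: [0.589, -0.1881, 0.073]
eef_rot: [3.14, -0.003, -3.081]
contact_force: [0.9, 0.4, 0.7]
grip_width: 0.0604
grip_force: 0.0
```

Call:
servo_tool([
  [-0.3, 0, -0.2, 0, 0, 0, 6],
  [-0.3, 0, -0.2, 0, 0, 0, 2],
  [-0.3, 0, -0.2, 0, 0, 0, 2],
  [-0.3, 0, -0.2, 0, 0, 0, 2],
  [-0.3, 0, -0.2, 0, 0, 0, 2],
  [-0.3, 0, -0.2, 0, 0, 0, 2],
  [-0.3, 0, -0.2, 0, 0, 0, 2],
  [-0.3, 0, -0.2, 0, 0, 0, 2],
], newtons=30)

```text
time_s: 7.4
ee_pos: [0.5929, -0.1883, 0.077]
eef_rot: [-3.141, 0.0, -3.081]
contact_force: [-1.6, -0.3, 2.0]
grip_width: 0.0257
grip_force: 30.0
```

Call:
servo_tool([
  [0, 0, -3, 0, 0, 0, 2],
  [0, 0, -7, 0, 0, 0, 2],
  [0, 0, -11, 0, 0, 0, 2],
  [0, 0, -13, 0, 0, 0, 2],
  [0, 0, -13, 0, 0, 0, 2],
  [0, 0, -13, 0, 0, 0, 2],
])

```text
time_s: 7.9
ee_pos: [0.5927, -0.1882, 0.2068]
eef_rot: [-3.141, 0.001, -3.081]
contact_force: [-0.3, 0.4, -3.1]
grip_width: 0.0255
grip_force: 30.0
```

Call:
servo_tool([
  [-4.2, 38.3, 0, 0, 0, 0.32, 2],
  [-4.2, 38.3, 0, 0, 0, 0.32, 2],
  [-4.2, 38.3, 0, 0, 0, 0.32, 2],
  [-4.2, 38.3, 0, 0, 0, 0.32, 2],
  [-4.2, 38.3, 0, 0, 0, 0.32, 2],
  [-4.2, 38.3, 0, 0, 0, 0.32, 2],
  [-4.2, 38.3, 0, 0, 0, 0.32, 2],
  [-4.2, 38.3, 0, 0, 0, 0.32, 2],
  [-4.2, 38.3, 0, 0, 0, 0.32, 2],
  [-4.2, 38.3, 0, 0, 0, 0.32, 2],
  [-4.2, 38.3, 0, 0, 0, 0.32, 2],
  [-4.2, 38.3, 0, 0, 0, 0.32, 2],
])

```text
time_s: 8.9
ee_pos: [0.6097, 0.197, 0.2032]
eef_rot: [-3.137, -0.005, 2.884]
contact_force: [0.1, -1.5, -2.6]
grip_width: 0.0257
grip_force: 30.0
```

Call:
servo_tool([
  [0, 0, 1, 0, 0, 0, 2],
  [0, 0, 1, 0, 0, 0, 2],
  [0, 0, 1, 0, 0, 0, 2],
  [0, 0, 1, 0, 0, 0, 2],
])

```text
time_s: 9.23
ee_pos: [0.6117, 0.1949, 0.1961]
eef_rot: [-3.14, -0.001, 2.879]
contact_force: [0.1, 0.4, -3.3]
grip_width: 0.0257
grip_force: 30.0
```

```bash
sed -i 's/side4/side5/;s/top4/top5/;s/a0\[190:340,250:410\]/a0[80:200,240:400]/;s/640,600/800,600/;s/s4/s5/' m3.py; python3 m3.py
```

```text
(no output)
```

View pics/s5.png

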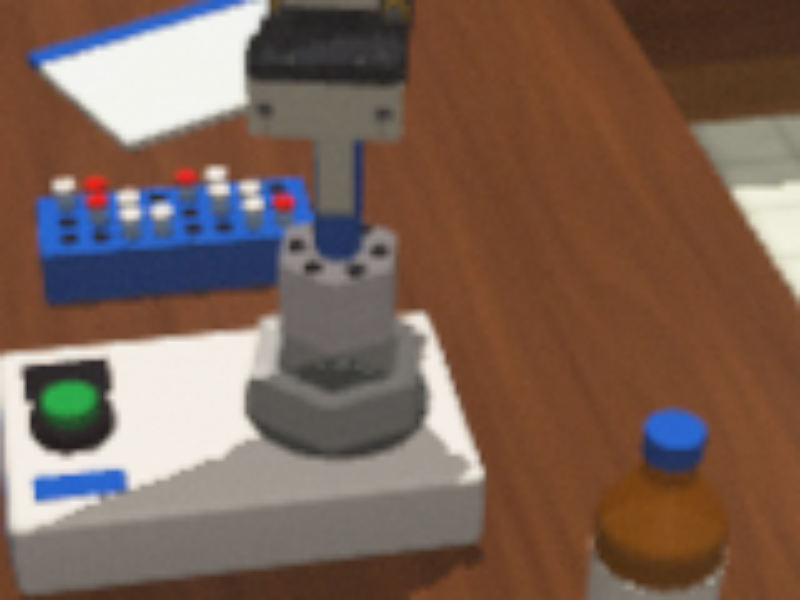

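The foot hangs above the cup, upright and roughly aligned with it (foot bottom near (338,365), cup mouth near (340,370) in the 5x crop). Lowering.

Call:
servo_tool([
  [0.1, 0.2, 0.5, 0, 0, 0, 2],
  [0.1, 0.2, 1, 0, 0, 0, 2],
  [0.1, 0.2, 1.5, 0, 0, 0, 2],
  [0.1, 0.2, 2, 0, 0, 0, 2],
  [0.1, 0.2, 2.4, 0, 0, 0, 2],
  [0.1, 0.2, 2.8, 0, 0, 0, 2],
  [0.1, 0.2, 3.0, 0, 0, 0, 2],
  [0.1, 0.2, 3.0, 0, 0, 0, 2],
])

```text
time_s: 10.0
ee_pos: [0.6109, 0.1987, 0.1659]
eef_rot: [-3.141, -0.001, 2.882]
contact_force: [0.1, -0.5, -2.8]
grip_width: 0.0256
grip_force: 30.0
```

Call:
servo_tool([
  [0, 0, 0.5, 0, 0, 0, 2],
  [0, 0, 1.0, 0, 0, 0, 2],
  [0, 0, 1.5, 0, 0, 0, 2],
  [0, 0, 1.9, 0, 0, 0, 2],
  [0, 0, 2.2, 0, 0, 0, 2],
  [0, 0, 2.4, 0, 0, 0, 2],
  [0, 0, 2.5, 0, 0, 0, 2],
  [0, 0, 2.5, 0, 0, 0, 2],
])

```text
time_s: 10.67
ee_pos: [0.6112, 0.1988, 0.142]
eef_rot: [-3.142, 0.0, 2.882]
contact_force: [-1.0, 0.7, -0.3]
grip_width: 0.0257
grip_force: 30.0
```

Call:
servo_tool([
  [0, 0, 0.3, 0, 0, 0.04, 2],
  [0, 0, 0.4, 0, 0, -0.04, 2],
  [0, 0, 0.4, 0, 0, 0, 2],
  [0, 0, 0.4, 0, 0, 0, 2],
])

```text
time_s: 11.0
ee_pos: [0.6129, 0.1991, 0.1419]
eef_rot: [3.139, 0.005, 2.882]
contact_force: [-3.1, -0.7, 12.6]
grip_width: 0.026
grip_force: 30.0
```

Home: it is pressing on the floor at 12.6 N with no further travel. Next I release, rise and look.

Call:
servo_tool([
  [0, 0, -0.4, 0, 0, 0, 2],
  [0, 0, -0.4, 0, 0, 0, 4],
  [0, 0, -0.4, 0, 0, 0, 6],
  [0, 0, -0.4, 0, 0, 0, 6],
  [0, 0, -0.4, 0, 0, 0, 6],
  [0, 0, -0.4, 0, 0, 0, 6],
  [0, 0, -4, 0, 0, 0, 6],
  [0, 0, -8, 0, 0, 0, 6],
  [0, 0, -10, 0, 0, 0, 6],
  [0, 0, -10, 0, 0, 0, 6],
  [0, 0, -10, 0, 0, 0, 6],
])

```text
time_s: 11.92
ee_pos: [0.6119, 0.199, 0.2388]
eef_rot: [3.14, 0.002, 2.882]
contact_force: [-0.2, -0.2, -0.1]
grip_width: 0.0601
grip_force: 0.0
```

```bash
sed -i 's/side5/side6/;s/top5/top6/;s/s5/s6/' m3.py; python3 m3.py; python3 - <<'E'
from h import *
m=blob(cv2.imread("pics/side6.png"),(100,120,40),(130,255,255),(290,100,330,150));print(cv2.boundingRect(m));p=cen(m);print(p,ray("side",p,.148).round(4))
E
```

```text
(290, 116, 22, 31)
[301.71912433 129.62329616] [0.6004 0.2185 0.148 ]
```

View pics/s6.png

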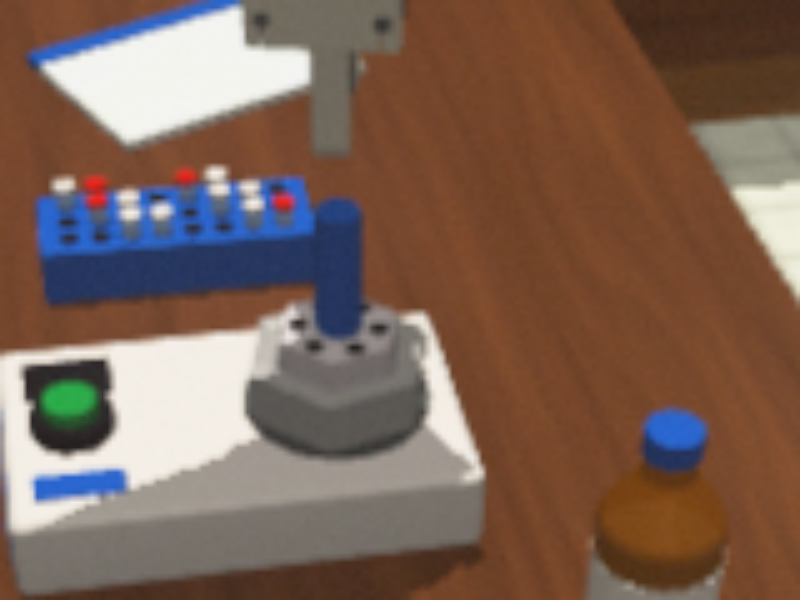

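The block sits home and upright with about 15 mm of its foot above the rim (handle base near (340,330)). Next is the button: its green top is near (68,400) in the crop, at world (0.462, 0.200, 0.077).

Call:
servo_tool([
  [4, -1, 0, 0, 0, 0, 0],
  [8, -2, 0, 0, 0, 0, 0],
  [12, -3, 0, 0, 0, 0, 0],
  [14.5, -3.7, 0, 0, 0, 0, 0],
  [14.5, -3.7, 3, 0, 0, 0, 0],
  [14.5, -3.7, 7, 0, 0, 0, 0],
  [14.5, -3.7, 11, 0, 0, 0, 0],
  [14.5, -3.7, 14, 0, 0, 0, 0],
  [14.5, -3.7, 14.5, 0, 0, 0, 0],
  [14.5, -3.7, 14.5, 0, 0, 0, 0],
  [14.5, -3.7, 14.5, 0, 0, 0, 0],
])

```text
time_s: 12.93
ee_pos: [0.4619, 0.2004, 0.0929]
eef_rot: [-3.141, -0.0, 2.882]
contact_force: [-0.3, 0.3, 0.7]
grip_width: 0.0008
grip_force: 0.0
```

Call:
servo_tool([
  [0, 0, 0.6, 0, 0, 0, 0],
  [0, 0, 1.2, 0, 0, 0, 0],
  [0, 0, 1.6, 0, 0, 0, 0],
  [0, 0, 1.9, 0, 0, 0, 0],
  [0, 0, 2.1, 0, 0, 0, 0],
  [0, 0, 2.1, 0, 0, 0, 0],
  [0, 0, 2.1, 0, 0, 0, 0],
])

```text
time_s: 13.52
ee_pos: [0.4632, 0.201, 0.0759]
eef_rot: [3.138, 0.004, 2.882]
contact_force: [-4.6, -2.1, 28.6]
grip_width: 0.0007
grip_force: 14.0
```

Call:
servo_tool([
  [0, 0, -0.3, 0, 0, 0, 0],
  [0, 0, -0.5, 0, 0, 0, 0],
  [0, 0, -0.5, 0, 0, 0, 0],
  [0, 0, -0.5, 0, 0, 0, 0],
])

```text
time_s: 13.85
ee_pos: [0.4631, 0.2009, 0.0775]
eef_rot: [3.139, 0.003, 2.882]
contact_force: [2.0, 0.1, 4.2]
grip_width: 0.0005
grip_force: 2.1
```

Call:
servo_tool([
  [0, 0, -0.2, 0, 0, 0, 0],
  [0, 0, -0.2, 0, 0, 0, 0],
  [0, 0, -0.2, 0, 0, 0, 0],
])

```text
time_s: 14.1
ee_pos: [0.4625, 0.2007, 0.0788]
eef_rot: [3.14, 0.001, 2.882]
contact_force: [2.2, 0.4, 3.5]
grip_width: 0.0003
grip_force: 1.7
```

The force falls gradually like the button's spring, so it was fully down. Withdrawing.

Call:
servo_tool([
  [0, 0, -2, 0, 0, 0, 0],
  [0, 0, -5, 0, 0, 0, 0],
  [0, 0, -9, 0, 0, 0, 0],
  [0, 0, -11, 0, 0, 0, 0],
  [0, 0, -11, 0, 0, 0, 0],
  [0, 0, -11, 0, 0, 0, 0],
  [0, 0, -11, 0, 0, 0, 0],
])

```text
time_s: 14.68
ee_pos: [0.4596, 0.1995, 0.1868]
eef_rot: [-3.138, -0.004, 2.882]
contact_force: [-0.4, 0.2, -0.5]
grip_width: 0.0006
grip_force: 0.0
```

```bash
python3 -c "
from plant import arm
print(arm.get_state()['contact_force'],arm.job_done())"
```

```text
the job is handed in; nothing more can be done
[-0.40997311  0.18570758 -0.45139345] None
```

I stood the block up and released it, seated it fully home in the cup, then pressed and released the start button; the job is handed in at about 14.7 s, but no verdict was returned.

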